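Clamp a fired cup in the cam fixture

ROBOT

A 6-joint arm with a two-finger parallel gripper is mounted at the origin on the work surface. World frame = base frame: x ahead of the robot, y to its left, z up, the work surface at z = 0. Lengths are in m, angles in rad, forces in N, time in s.
With the tool pointing down it reaches from about 0.35 to 0.85 m from the base axis. Payload 8.1 kg.
Tool frame: the origin (TCP) lies where the fingers leave the gripper's body, on its centre line; the fingertips stand 84 mm ahead of it and the grasp point (between the pads) lies 65 mm ahead of it; z points along the fingers, y is the line along which they close (so a half turn about z gives the same grasp; the last joint's range is limited). The gripper opens to 93 mm and grips with 3 to 60 N. Pads are 15 mm wide; open, the fingers measure 128 mm over their backs; the gripper's body (75 mm by 188 mm) begins 65 mm behind the grasp point.
Start: joints at [-1.222, 0.13, 1.488, -0, 1.523, -0.085], TCP at [0.252, -0.544, 0.303] pointing down, gripper open.
Joint ranges: [-2.96, 2.96], [-0.89, 2.26], [0.02, 2.5], [-1.34, 4.48], [0, 2.73], [-2.66, 2.66]. Speed limits (rad/s): [2.39, 2.39, 2.79, 3.14, 3.14, 3.14].

INTERFACE

Orientations are given as a rotation vector (axis times angle).
In Python, from plant import robot gives the robot as it stands.
- The arm moves only by the shell command python3 -m jog 'ROWS' [FORCE]. ROWS is text: rows parted by semicolons, each of 5 numbers parted by spaces: the opening, from 0 (shut) to 1 (fully open), then the shift along the tool's x, y, z in m, then the turn about the tool's z in degrees. A call has 1 to 10 rows; each row shifts and turns the commanded pose from where the row before left it, along the tool's axes as they then stand; what a row does not reach is not made up. A row lasts 1/12 s, in which the tool goes at most 41.7 mm and 7.16 degrees, less where a joint would pass 70% of its speed; a pose out of reach is approached as far as the arm can. A call with a gripper value outside its range is refused whole. The fingers move at their own pace and stop on an object; FORCE is the grip in N (left out, the last holds). Time passes only in rows, so rows that do not move let the fingers close. It gives the time, the measured TCP pose, the force, the opening and the grip force at its end, in the units of the state.
- robot.read_state(): the state, without advancing time (a new reading comes with each control period).
- robot.read_camera(name): name is "scene" or "side" or "wrist"; returns a dict with "color" (480x640x3 uint8, red, green, blue), "intrinsics" (3x3 intrinsics, pixels), "pose" (4x4, takes a point from camera to world coordinates); the wrist camera has in their place "tool_from_camera" (4x4, takes a point from camera to tool coordinates, whose origin is the TCP and whose axes are the flange's). Camera axes: x right, y down, z forward; pixel columns grow to the right and rows downward; lengths in m; the calibration is good to about 2 mm. A picture is of the moment at which its call begins: read the wrist's pose just before it. There is no depth.
- robot.close_job(): hands the job in; it is judged then, once.
The state is a dict: "t": time; "q": joint angles; "dq": joint speeds; "joint_torque": joint torques, N m; "tool_pos": TCP position; "orientation": TCP orientation; "force": force on the tool from outside, world axes, zero at the start; "wrist_torque": the same for the moment, N m; "opening": finger opening in m; "gripper_force": force on a finger pad.
Only numpy, scipy, OpenCV 4.12 (cv2) and the standard library are available. Lean on these libraries where they do the work, as an engineer would, in place of code of your own. Each camera call takes 0.05 s, during which the arm holds its last target. There are 200 camera calls.

TASK

Stand the green cup, still mouth down, in the V cradle of the cam fixture and let go of it. Then crank the red handle counterclockwise (seen from above), feeling for the place where the follower drops over the cam's crest into its flat dwell, and let go there so that the sprung pad stays clamped on the cup. Do not crank on up the steep shoulder behind the dwell: that would crush the cup; leave the other pots and tools where they are.

Things in the scene. Friction and masses are not known exactly. Their poses are not given: they have to be found in the camera images.
- cup: Green glazed stoneware cup standing mouth down, a plain cylinder 60 mm in diameter and 95 mm high with a buff band round its lower end and a foot ring on top, about 0.28 kg. Origin: centre of the underside; z up.
- fixture: Green steel bed 130 x 360 mm, 12 mm thick. Origin: centre of its underside. Its y axis runs from the cam (85 mm on the -y side of the origin) along the follower to the V cradle: two fixed white nylon faces at 45 degrees that meet beyond the seat on the +y side. Cradle and pad reach only 44 mm above the bench, so a cup held by its upper part clears them.
- seat (a point): Point on the bed's top (12 mm above the bench), 85 mm from the fixture's origin on its +y side, where the centre of the cup's underside lies once clamped. Axes as the fixture. At the start the pad's face stands 49 mm from it on the -y side (19 mm of play for the 30 mm radius): set the cup down about 8 mm on the -y side of it and the pad pushes it home.
- pad: White nylon pad 40 mm wide, 28 mm high, sprung on the follower (2 N preload, 2 N per mm). Its face towards +y presses the cup. Origin on that face, at bench height; axes as the fixture. Cranking drives it to +y; once on the cup it stands still while its spring goes on being compressed: about 12 N in the dwell, 16 N at the crest; over 20 N crushes the cup.
- cam_axis (a point): Point on the vertical camshaft axis, 64 mm above the bench, 170 mm from the seat on its -y side; axes as the fixture. The handle circles it at 70 mm radius. The steel cam plate lies below the crank, 22 to 34 mm above the bench; the follower's brass roller rides on its edge on the side towards the cradle.
- knob_top (a point): Centre of the top of the red crank handle, 112 mm above the bench: an upright cylinder 22 mm in diameter and 48 mm high, free to spin on its pin, so it can be pinched from above and led round without turning the hand. The crank arm below it reaches 64 mm above the bench. It is turned counterclockwise seen from above.
- crank: Dark crank arm; origin on the camshaft at bench height, x towards the handle. Neither the cam's start nor the angle at which the crank is clamped on the shaft is known, so the handle's place in the dwell is not: 0.1 to 2 rad turn freely, then comes a ramp of 1.3 rad with a resistance growing from 1 to 2 N to 5 to 8 N at the handle; let go on the ramp, the crank springs back.
- feel (a point): Point on the camshaft axis at bed level (no object), given for the feel of the cam: behind the ramp comes a crest where the resistance turns into a pull forward of about 5 N as the roller falls 2 mm, within 0.12 rad, into the dwell: about 0.13 rad of flat with hardly any force, where the crank stays by itself. Then a steep shoulder, 6 N at once, about 13 N crushes the cup; a stop 0.45 rad on.
- jar: Bystander: dark ash-glazed jar 72 mm in diameter, 125 mm high; origin at the centre of its underside.
- bowl: Bystander: terracotta bowl 80 mm in diameter, 50 mm high; origin at the centre of its underside.
- mug: Bystander: brown mug 76 mm in diameter, 100 mm high; origin at the centre of its underside.
- rub_brick: Bystander: grey rubbing brick 150 x 50 x 25 mm; origin at the centre of its underside.
- kiln_prop: Bystander: cream kiln prop lying down, 50 x 160 x 50 mm; origin at the centre of its underside.
- brush: Bystander: hand brush lying flat; its handle points to its -x.
There are look-alikes about, which are no part of the job. There is more than one size of the cup; the one meant has the size given above.

How it is judged:
By the outcome, as a careful person would: the job done as asked, in the order asked, and still so for the second after the job is handed in, with the robot touching nothing.
It also fails if it takes over 72 s, if anything falls off the work surface, if the arm or the gripper's body presses on something with over 40 N, if the wrist force passes 120 N, or if a joint passes its speed limit or range.

## Working session

There is one attempt and no reset: what is moved stays moved. The work goes in short steps, Python scripts to look and compute and a shell command to move; the robot and the scene stay as the last step left them, time stands still between calls to the robot, and variables do not carry over. Pictures are saved under pics/ and viewed, at most 10 in all, crops included, and the job is handed in when it is done.

```bash
ls; mkdir -p pics; cat > h.py <<'E'
import numpy as np,cv2
from plant import robot
from scipy.spatial.transform import Rotation as R
def cam(n):
    s=robot.read_state(); c=robot.read_camera(n)
    if n=="wrist":
        T=np.eye(4);T[:3,:3]=R.from_rotvec(s["orientation"]).as_matrix();T[:3,3]=s["tool_pos"]
        P=T@np.array(c["tool_from_camera"])
    else: P=np.array(c["pose"])
    return c["color"][:,:,::-1].copy(),np.array(c["intrinsics"]),P
def ray(K,P,u,v):
    d=P[:3,:3]@np.linalg.solve(K,[u,v,1.]);return P[:3,3],d
def onz(K,P,u,v,z):
    o,d=ray(K,P,u,v);return o+d*(z-o[2])/d[2]
def proj(K,P,X):
    p=np.linalg.inv(P)@np.append(X,1);p=K@p[:3];return p[:2]/p[2]
def tri(a,b):
    (o,d),(q,e)=a,b
    s=np.linalg.lstsq(np.c_[d,-e],q-o,rcond=None)[0]
    return (o+d*s[0]+q+e*s[1])/2,np.linalg.norm(o+d*s[0]-q-e*s[1])
E
python3 - <<'E'
from h import *
for n in("scene","side"):
    im,K,P=cam(n);cv2.imwrite(f"pics/{n}0.png",im);np.savez(f"{n}.npz",im=im,K=K,P=P);print(n,P.round(3),K)
s=robot.read_state();print(s)
E
```

```text
pics
scene [[-0.416  0.656 -0.63   1.166]
 [ 0.909  0.31  -0.278  0.306]
 [ 0.013 -0.688 -0.725  0.834]
 [ 0.     0.     0.     1.   ]] [[523.8162615    0.         315.271736  ]
 [  0.         523.8162615  254.85363081]
 [  0.           0.           1.        ]]
side [[-0.951 -0.231  0.204  0.249]
 [-0.308  0.721 -0.621  0.894]
 [-0.004 -0.654 -0.757  1.181]
 [ 0.     0.     0.     1.   ]] [[610.72430222   0.         314.82085149]
 [  0.         610.72430222 247.83609413]
 [  0.           0.           1.        ]]
{'t': 0.1, 'q': array([-1.22240658e+00,  1.31085046e-01,  1.48914360e+00, -4.95962108e-06,
        1.52303951e+00, -8.53694821e-02]), 'dq': array([-0.00154099, -0.00122237, -0.00225723,  0.00073576,  0.00050536,
       -0.00133362]), 'joint_torque': array([ 1.32814694e-03, -5.61340714e+01, -4.93095267e+01,  7.71130621e-02,
        2.90873641e-02, -1.40573125e-04]), 'tool_pos': array([ 0.25207749, -0.5440637 ,  0.30180731]), 'orientation': array([-3.06637503e+00, -6.75661637e-01,  3.52650056e-04]), 'force': array([-0.22731048, -0.81289362, -0.13781511]), 'wrist_torque': array([-0.0241063 , -0.01003099,  0.02834418]), 'gripper_force': 0.0, 'opening': 0.09298227406943434}
```

View pics/scene0.png

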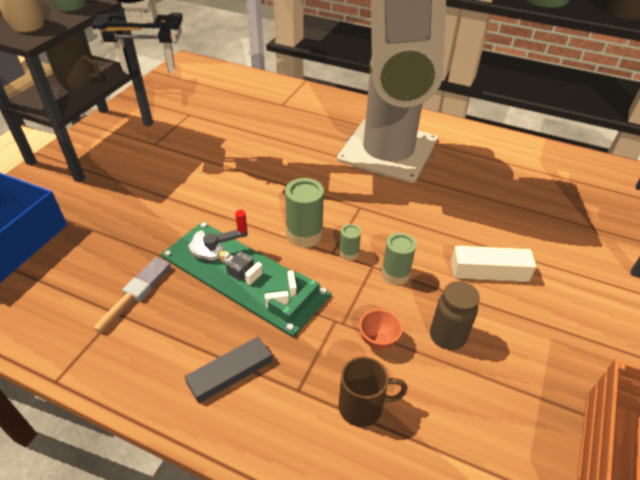

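View pics/side0.png

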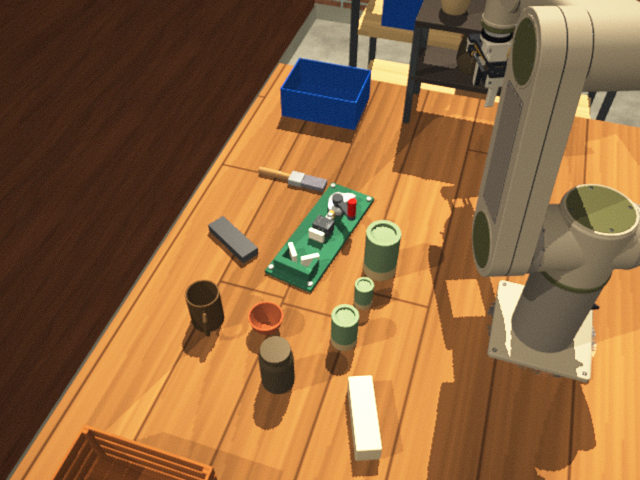

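The scene picture shows three green cups: large at (304,212), small at (350,242) and medium at (399,258). The fixture runs from (200,235) to (310,305), with the red knob at (241,215). In the side picture the medium cup is at (344,327), the knob at (352,205), and the bed from (345,195) to (290,275).

```bash
python3 - <<'E'
from h import *
V={n:np.load(n+".npz") for n in("scene","side")}
def blobs(n,f,amin):
    im=V[n]["im"];h=cv2.cvtColor(im,cv2.COLOR_BGR2HSV).astype(int)
    m=f(h[...,0],h[...,1],h[...,2]).astype(np.uint8)
    k,l,st,c=cv2.connectedComponentsWithStats(m)
    return [(st[i],c[i].round(1)) for i in range(1,k) if st[i,4]>amin],l
for n in V:
    print(n,V[n]["im"][258 if n=="scene" else 327,399 if n=="scene" else 344])
    print("cup",[(list(map(int,s)),c) for s,c in blobs(n,lambda h,s,v:(h>40)&(h<75)&(s>50)&(s<140)&(v>70),80)[0]])
    print("bed",[(list(map(int,s)),c) for s,c in blobs(n,lambda h,s,v:(h>65)&(h<90)&(s>150)&(v>40),80)[0]])
    print("red",[(list(map(int,s)),c) for s,c in blobs(n,lambda h,s,v:((h<4)|(h>176))&(s>200)&(v>110),30)[0]])
def T(a,b):
    p,e=tri(ray(V["scene"]["K"],V["scene"]["P"],*a),ray(V["side"]["K"],V["side"]["P"],*b));return p.round(4),round(e,4)
print("cup top",T((400,241),(345,313)));print("knob",T((241,212.5),(352.5,201)))
for a,b in [((204,226),(369,199)),((168,253),(333,186)),((323,291),(310,284)),((291,327),(271,267))]:print("screw",T(a,b))
E
python3 - <<'E'
import cv2
a=cv2.imread('pics/scene0.png')[170:340,155:425];b=cv2.imread('pics/side0.png')[175:355,250:410]
a=cv2.resize(a,None,fx=1.75,fy=1.75,interpolation=2)
b=cv2.resize(b,None,fx=1.98,fy=1.98,interpolation=2)[:a.shape[0]]
import numpy as np
print(a.shape,b.shape)
h=min(a.shape[0],b.shape[0]);cv2.imwrite('pics/z.png',np.hstack([a[:h],b[:h]]))
E
```

```text
scene [66 99 91]
cup [([161, 225, 169, 111, 5789], array([251. , 282.4]))]
bed []
red [([236, 211, 10, 21, 167], array([240.8, 220.7]))]
side [ 96 144 126]
cup [([265, 183, 108, 109, 3423], array([316.1, 241.6])), ([365, 236, 34, 36, 705], array([379.6, 256.3])), ([355, 288, 18, 17, 180], array([362.7, 296.9])), ([332, 321, 26, 24, 348], array([342.8, 333.4]))]
bed []
red [([348, 199, 8, 18, 116], array([351.3, 207. ]))]
cup top (array([0.422 , 0.1615, 0.0992]), np.float64(0.0006))
knob (array([ 0.4955, -0.1584,  0.1118]), np.float64(0.0002))
screw (array([ 0.478 , -0.2762,  0.0121]), np.float64(0.0017))
screw (array([ 0.5855, -0.2964,  0.0137]), np.float64(0.002))
screw (array([0.5393, 0.0482, 0.0135]), np.float64(0.0005))
screw (array([0.6469, 0.0289, 0.0146]), np.float64(0.0006))
(298, 472, 3) (298, 317, 3)
```

View pics/z.png

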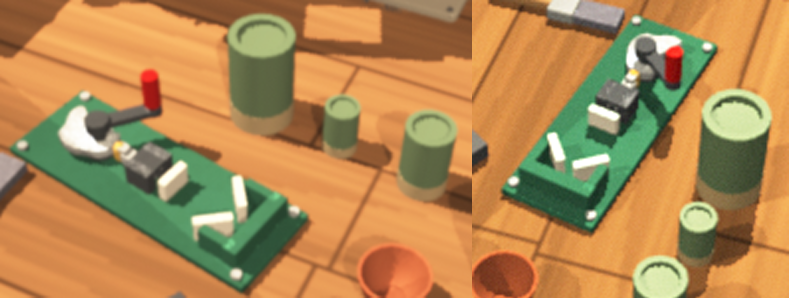

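The crop shows the bed's corner screws, the cam (white) with its roller, the V cradle, and a clear drop between the medium cup and the small one. The triangulated knob, screws and medium cup match the stated heights.

```bash
python3 - <<'E'
from h import *
V={n:np.load(n+".npz") for n in("scene","side")}
def T(a,b):
    return tri(ray(V["scene"]["K"],V["scene"]["P"],*a),ray(V["side"]["K"],V["side"]["P"],*b))
print("small",T((350,231),(363.5,284)),"large",T((304.5,189),(382,231)),"jar",T((461,295),(277,348)))
s=robot.read_state();M=R.from_rotvec(s["orientation"]).as_matrix();print(M.round(3))
# cup width at mid-top: pixel rim 386..414 scene
for a,b in [((386.5,242),(414.5,241))]:
    print(onz(V["scene"]["K"],V["scene"]["P"],*a,.095)-onz(V["scene"]["K"],V["scene"]["P"],*b,.095))
d=np.array([.1854,.9827,0]);x=np.array([.9827,-.1854,0])
print("tool y->fixture x turn", np.degrees(np.arctan2(M[:,0]@x,M[:,1]@x)))
for t in([.422,.1615],):
    print("to above cup",M.T@(np.r_[t,.23]-s["tool_pos"]), np.linalg.norm(t))
E
```

```text
small (array([0.40872533, 0.05093994, 0.06946727]), np.float64(0.0010005230707718052)) large (array([ 0.39828773, -0.06017418,  0.13640024]), np.float64(0.00017349798514895828)) jar (array([0.52554564, 0.30313628, 0.12206148]), np.float64(0.004493424747761819))
[[ 0.907  0.42  -0.001]
 [ 0.42  -0.907  0.002]
 [ 0.    -0.002 -1.   ]]
[ 2.67434652e-02 -4.98749771e-02 -1.11022302e-16]
tool y->fixture x turn 54.46338566056087
to above cup [ 0.45071427 -0.56868629  0.07281919] 0.45184759598785074
```

```bash
python3 -m jog '1 0 0 0 -6.8;1 0 0 0 -6.8;1 0 0 0 -6.8;1 0 0 0 -6.8;1 0 0 0 -6.8;1 0 0 0 -6.8;1 0 0 0 -6.8;1 0 0 0 -6.9' 15
python3 -m jog '1 .036 .002 0 0;1 .036 .002 0 0;1 .036 .002 0 0;1 .036 .002 0 0;1 .036 .002 0 0;1 .036 .002 0 0;1 .036 .002 0 0;1 .036 .002 0 0;1 .036 .002 0 0;1 .036 .002 0 0'
python3 -m jog '1 .036 .002 0 0;1 .036 .002 0 0;1 .036 .002 0 0;1 .036 .002 0 0;1 .036 .002 0 0;1 .036 .002 0 0;1 .036 .002 0 0;1 .036 .002 0 0;1 .036 .002 0 0;1 0 0 0 0'
python3 - <<'E'
from h import *
im,K,P=cam("wrist");cv2.imwrite("pics/w1.png",im);s=robot.read_state()
M=R.from_rotvec(s["orientation"]).as_matrix();print(s["t"],M.round(3),proj(K,P,[.422,.1615,.095]),M.T@(np.r_[.422,.1615,.13]-s["tool_pos"]))
np.savez("w1.npz",im=im,K=K,P=P)
E
```

```text
t: 0.77
tool_pos: [0.2521, -0.5442, 0.3021]
orientation: [-2.411, -2.012, -0.001]
force: [-0.4, 1.2, 0.5]
opening: 0.0929
gripper_force: 0.0
t: 1.6
tool_pos: [0.3382, -0.1926, 0.3024]
orientation: [-2.418, -2.005, -0.0]
force: [0.7, -0.3, 0.2]
opening: 0.0931
gripper_force: 0.0
t: 2.43
tool_pos: [0.416, 0.1258, 0.3023]
orientation: [-2.411, -2.01, -0.002]
force: [0.9, 0.3, -0.8]
opening: 0.0936
gripper_force: 0.0
2.4833 [[ 0.18   0.984 -0.001]
 [ 0.984 -0.18   0.   ]
 [ 0.    -0.001 -1.   ]] [319.4104341  197.31736958] [ 0.0384689  -0.00030511  0.17212909]
```

View pics/w1.png

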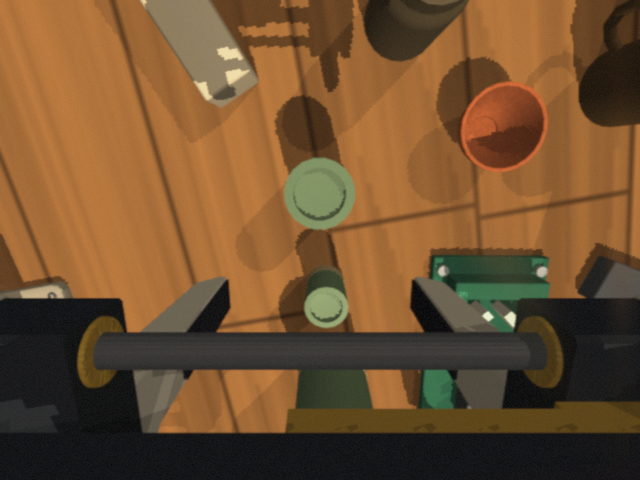

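The medium cup's top is centred at (320,193), about 4 px beyond the prediction; the cradle-end screws are at (444,271) and (542,271).

```bash
python3 - <<'E'
from h import *
w=np.load("w1.npz");K,P=w["K"],w["P"]
print(onz(K,P,320,193,.095),onz(K,P,444,271,.013),onz(K,P,542,271,.013))
E
python3 -m jog '1 .02 0 .02 0;1 .02 0 .04 0;1 0 0 .04 0;1 0 0 .03 0;1 0 0 .025 0;1 0 0 .012 0;1 0 0 .005 0;1 0 0 0 0'
python3 -m jog '.3 0 0 0 0;.3 0 0 0 0;.3 0 0 0 0;.3 0 0 0 0;.3 0 0 0 0;.3 0 0 0 0;.3 0 0 0 0;.3 0 0 0 0' 15
```

```text
[0.42313094 0.16494577 0.095     ] [0.54406403 0.04495991 0.013     ] [0.65327766 0.02499348 0.013     ]
t: 3.15
tool_pos: [0.4221, 0.1577, 0.1321]
orientation: [-2.418, -2.004, 0.005]
force: [-0.7, -0.2, -0.4]
opening: 0.0926
gripper_force: 0.0
t: 3.82
tool_pos: [0.4231, 0.159, 0.134]
orientation: [-2.418, -2.006, -0.0]
force: [-4.2, -0.8, 6.2]
opening: 0.0594
gripper_force: 15.0
```

```bash
python3 -m jog '.3 0 0 -.01 0;.3 0 0 -.03 0;.3 0 0 -.04 0;.3 0 0 -.04 0;.3 -.02 .02 -.02 0;.3 -.03 .03 0 0;.3 -.03 .03 0 0;.3 -.03 .03 0 0;.3 -.03 .03 0 0;.3 -.03 .03 0 0'
python3 -m jog '.3 -.03 .02 0 0;.3 -.03 0 0 0;.3 -.02 0 0 0;.3 -.01 0 0 0;.3 0 0 0 0;.3 0 0 0 0'
python3 - <<'E'
from h import *
im,K,P=cam("wrist");cv2.imwrite("pics/w2.png",im);s=robot.read_state()
print(s["t"],s["tool_pos"],s["opening"]);np.savez("w2.npz",im=im,K=K,P=P)
E
```

```text
t: 4.65
tool_pos: [0.5573, -0.0385, 0.2739]
orientation: [2.418, 2.006, 0.0]
force: [1.2, 0.8, -2.1]
opening: 0.0599
gripper_force: 15.0
t: 5.15
tool_pos: [0.5595, -0.1284, 0.2736]
orientation: [-2.418, -2.004, -0.001]
force: [0.2, 0.7, -2.2]
opening: 0.0597
gripper_force: 15.0
5.2 [ 0.5596365  -0.12767955  0.27361343] 0.059803617561429795
```

View pics/w2.png

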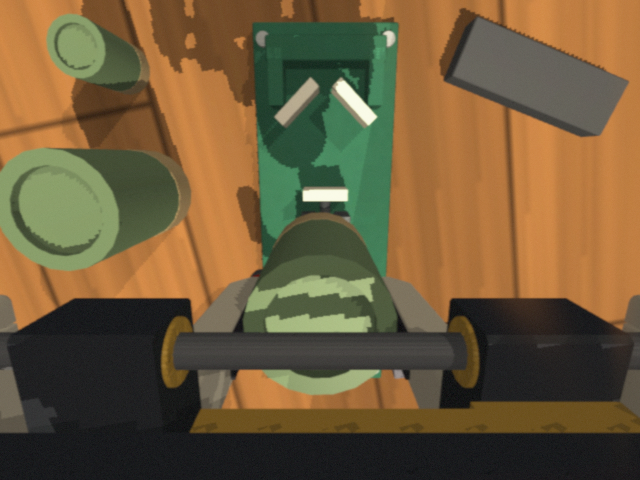

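The wrist view shows the pad's face at row ~187, columns 303–348, the V faces symmetric about column ~326, and the screws at (262,38) and (388,38). The fixture is square to the tool.

```bash
python3 - <<'E'
from h import *
w=np.load("w2.npz");K,P=w["K"],w["P"]
s=robot.read_state();M=R.from_rotvec(s["orientation"]).as_matrix()
p=onz(K,P,325.5,187,.044);sc=[onz(K,P,262,38,.013),onz(K,P,388,38,.013)]
d=M[:,0];m=sum(sc)/2
print("pad",p,"screw",sc,"axis dir",(m-p)[:2]/np.linalg.norm((m-p)[:2]),"x dir",(sc[1]-sc[0])/np.linalg.norm(sc[1]-sc[0]),"toolx",d)
print("seat a",p+.049*d,"seat b",m-.0803*d)
q=onz(K,P,320.5,212,.14);print("cup far edge at bottom",q, M.T@(q-s["tool_pos"]))
for n in("a","b"):
    t=(p+.041*d) if n=="a" else m-.0883*d
    print(M.T@(t-s["tool_pos"]))
h=cv2.cvtColor(w["im"],cv2.COLOR_BGR2GRAY);print(h[180:206,325])
E
```

```text
pad [ 0.57242436 -0.08759095  0.044     ] screw [array([0.5407713 , 0.04908462, 0.013     ]), array([0.65084274, 0.02835093, 0.013     ])] axis dir [0.1820302  0.98329294] x dir [ 0.98271773 -0.18511039  0.        ] toolx [1.84439144e-01 9.82843710e-01 6.66508244e-04]
seat a [ 0.58146188 -0.03943161  0.04403266] seat b [ 0.58099656 -0.04020457  0.01294648]
cup far edge at bottom [ 0.56641447 -0.0938386   0.14      ] [0.03442144 0.00041927 0.1336364 ]
[0.08260637 0.00517317 0.22964124]
[0.08174012 0.0048582  0.26072685]
[ 62  65  66  63  65  65  87 120 142 194 242 248 248 248 248 249 249 248
 248 248 238 155  88  85  83  83]
```

```bash
python3 -m jog '.3 .03 .005 0 0;.3 .03 0 0 0;.3 .018 0 0 0;.3 0 0 .03 0;.3 0 0 .03 0;.3 0 0 .03 0;.3 0 0 .02 0;.3 0 0 .008 0;.3 0 0 0 0'
python3 -m jog '.3 0 0 .003 0;.3 0 0 .003 0;.3 0 0 0 0'
```

```text
t: 5.95
tool_pos: [0.5774, -0.0512, 0.1531]
orientation: [-2.413, -2.006, 0.004]
force: [-0.0, -0.6, -2.2]
opening: 0.0601
gripper_force: 15.0
t: 6.2
tool_pos: [0.5798, -0.0529, 0.1509]
orientation: [2.416, 2.005, 0.003]
force: [-0.2, -0.4, -2.0]
opening: 0.0598
gripper_force: 15.0
```

```bash
python3 -m jog '.3 0 0 .0015 0;.3 0 0 .0015 0;.3 0 0 0 0'; python3 -m jog '.3 0 0 .001 0;.3 0 0 .001 0;.3 0 0 0 0';
```

```text
t: 6.45
tool_pos: [0.5791, -0.0531, 0.1468]
orientation: [2.418, 2.005, 0.001]
force: [0.3, -0.2, -3.2]
opening: 0.0597
gripper_force: 15.0
t: 6.7
tool_pos: [0.5792, -0.0531, 0.146]
orientation: [2.418, 2.005, 0.0]
force: [-6.0, 0.4, 8.6]
opening: 0.0598
gripper_force: 15.0
```

```bash
python3 -m jog '.6 0 0 0 0;.9 0 0 0 0;.9 0 0 0 0;.9 0 0 0 0;.9 0 0 -.01 0;.9 0 0 -.03 0;.9 0 0 -.04 0;.9 0 0 -.04 0;.9 -.03 0 -.01 0;.9 -.03 0 0 0'
python3 -m jog '.9 -.035 -.02 0 0;.9 -.035 -.02 0 0;.9 -.035 -.02 0 0;.9 -.03 -.01 0 0;.9 0 0 0 0;.9 0 0 0 0'
python3 - <<'E'
from h import *
im,K,P=cam("wrist");cv2.imwrite("pics/w3.png",im);s=robot.read_state()
print(s["t"],s["tool_pos"],s["force"]);np.savez("w3.npz",im=im,K=K,P=P)
E
```

```text
t: 7.53
tool_pos: [0.5702, -0.112, 0.2813]
orientation: [2.409, 2.004, 0.009]
force: [0.3, -0.7, -0.1]
opening: 0.0838
gripper_force: 0.0
t: 8.03
tool_pos: [0.4735, -0.233, 0.2753]
orientation: [2.421, 2.001, 0.001]
force: [-0.7, 0.3, 0.5]
opening: 0.0837
gripper_force: 0.0
8.0833 [ 0.47413476 -0.23200638  0.27516638] [ 0.2808946  -0.15921376 -0.02165148]
```

View pics/w3.png

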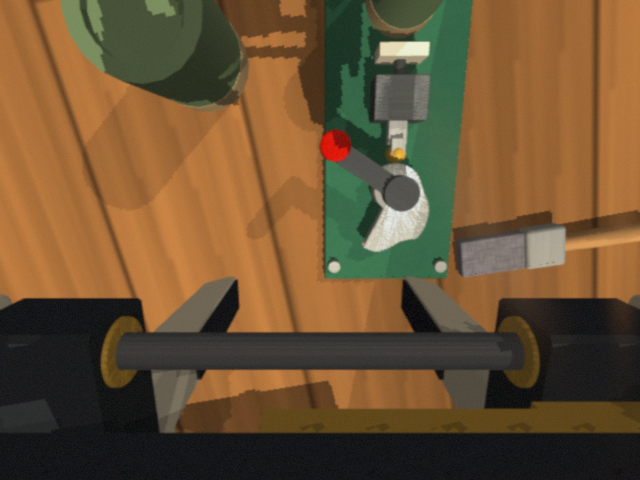

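The wrist picture shows the red knob at (335,146), the hub at (402,193), the cam end screws at (334,267) and (440,267), and the cup standing beyond the pad at the top edge.

```bash
python3 - <<'E'
from h import *
w=np.load("w3.npz");K,P=w["K"],w["P"];s=robot.read_state();M=R.from_rotvec(s["orientation"]).as_matrix()
k=onz(K,P,335,145.5,.112);c=onz(K,P,402,193,.066);m=(onz(K,P,334,267,.013)+onz(K,P,440,267,.013))/2
V={n:np.load(n+".npz") for n in("scene","side")}
print("tri knob",tri(ray(K,P,335,145.5),ray(V["scene"]["K"],V["scene"]["P"],241,212.5)))
a=m+(.1653-.085)*M[:,0]
print(k,c,a,np.linalg.norm((k-c)[:2]),np.linalg.norm((k-a)[:2]))
print("pad face",onz(K,P,404,41,.044))
print("to knob",M.T@(np.r_[k[:2],.158]-s["tool_pos"]),"knob rel cam in tool",M.T@(k-c),M.T@(k-a))
E
```

```text
tri knob (array([ 0.49733606, -0.1589516 ,  0.11293149]), np.float64(0.002940911033976622))
[ 0.49820535 -0.16015336  0.112     ] [ 0.54894926 -0.20773003  0.066     ] [ 0.54984228 -0.21038434  0.0130163 ] 0.06955921299926968 0.07203835038006738
pad face [ 0.57124016 -0.08892858  0.044     ]
to knob [0.07505713 0.01013791 0.11719155] knob rel cam in tool [ 0.03729105 -0.05867955 -0.04604967] [ 0.03974307 -0.06000013 -0.09903418]
```

```bash
python3 -m jog '.6 .035 .005 0 0;.6 .04 .005 0 0;.6 0 0 .03 0;.6 0 0 .04 0;.6 0 0 .03 0;.6 0 0 .014 0;.6 0 0 .003 0;.6 0 0 0 0;.6 0 0 0 0'
python3 -m jog '.2 0 0 0 0;.15 0 0 0 0;.15 0 0 0 0;.15 0 0 0 0;.15 0 0 0 0;.15 0 0 0 0;.15 0 0 0 0;.15 0 0 0 0' 30
```

```text
t: 8.83
tool_pos: [0.4989, -0.1594, 0.1588]
orientation: [2.416, 2.006, 0.001]
force: [0.7, 0.3, 0.1]
opening: 0.0562
gripper_force: 0.0
t: 9.5
tool_pos: [0.498, -0.16, 0.1578]
orientation: [2.418, 2.005, 0.0]
force: [-0.1, -0.2, 2.5]
opening: 0.0217
gripper_force: 30.0
```

```bash
cat > feel.py <<'E'
from h import *
s=robot.read_state();f=np.radians(-10.65)
e=np.array([np.cos(f),np.sin(f)]);d=np.array([-np.sin(f),np.cos(f)])
p=s["tool_pos"][:2]-[.5489,-.2077];th=np.arctan2(p@d,p@e)%(2*np.pi);r=p/np.linalg.norm(p);t=np.array([-r[1],r[0]])
F=s["force"];print("t %.2f th %.3f r %.4f resist %.1f radial %.1f Fz %.1f"%(s["t"],th,np.linalg.norm(p),-F[:2]@t,F[:2]@r,F[2]))
E
python3 feel.py; python3 - <<'E'
import numpy as np
t0=2.576
for k in range(0,36):
    a=t0+.1*k; n=[70*(np.sin(a+h)-np.sin(a)) for h in(.05,.1)]; m=[70*(np.cos(a+h)-np.cos(a)) for h in(.05,.1)]
    print("%.2f->%.2f  half %.1f %.1f  full %.1f %.1f"%(a,a+.1,n[0],m[0],n[1],m[1]))
E
```

```text
t 9.50 th 2.575 r 0.0698 resist -0.2 radial -0.0 Fz 2.5
2.58->2.68  half -3.0 -1.8  full -6.1 -3.4
2.68->2.78  half -3.2 -1.5  full -6.4 -2.8
2.78->2.88  half -3.3 -1.2  full -6.7 -2.2
2.88->2.98  half -3.4 -0.8  full -6.8 -1.5
2.98->3.08  half -3.5 -0.5  full -7.0 -0.8
3.08->3.18  half -3.5 -0.1  full -7.0 -0.1
3.18->3.28  half -3.5 0.2  full -7.0 0.6
3.28->3.38  half -3.5 0.6  full -6.9 1.3
3.38->3.48  half -3.4 0.9  full -6.7 2.0
3.48->3.58  half -3.3 1.2  full -6.5 2.6
3.58->3.68  half -3.1 1.6  full -6.2 3.3
3.68->3.78  half -3.0 1.9  full -5.8 3.9
3.78->3.88  half -2.8 2.1  full -5.4 4.4
3.88->3.98  half -2.5 2.4  full -5.0 4.9
3.98->4.08  half -2.3 2.7  full -4.4 5.4
4.08->4.18  half -2.0 2.9  full -3.9 5.8
4.18->4.28  half -1.7 3.1  full -3.3 6.2
4.28->4.38  half -1.4 3.2  full -2.6 6.5
4.38->4.48  half -1.1 3.3  full -2.0 6.7
4.48->4.58  half -0.7 3.4  full -1.3 6.9
4.58->4.68  half -0.4 3.5  full -0.6 7.0
4.68->4.78  half -0.0 3.5  full 0.1 7.0
4.78->4.88  half 0.3 3.5  full 0.8 7.0
4.88->4.98  half 0.7 3.4  full 1.5 6.8
4.98->5.08  half 1.0 3.4  full 2.2 6.7
5.08->5.18  half 1.3 3.2  full 2.8 6.4
5.18->5.28  half 1.6 3.1  full 3.4 6.1
5.28->5.38  half 1.9 2.9  full 4.0 5.7
5.38->5.48  half 2.2 2.7  full 4.6 5.3
5.48->5.58  half 2.5 2.5  full 5.1 4.8
5.58->5.68  half 2.7 2.2  full 5.5 4.3
5.68->5.78  half 2.9 1.9  full 5.9 3.7
5.78->5.88  half 3.1 1.6  full 6.3 3.1
5.88->5.98  half 3.2 1.3  full 6.6 2.4
5.98->6.08  half 3.4 1.0  full 6.8 1.8
6.08->6.18  half 3.4 0.6  full 6.9 1.1
```

```bash
python3 -m jog '.15 -.003 -.0018 0 0;.15 -.0031 -.0016 0 0;.15 -.0032 -.0015 0 0;.15 -.0032 -.0013 0 0;.15 0 0 0 0;.15 0 0 0 0' 30 >/dev/null; python3 feel.py
python3 -m jog '.15 -.0033 -.0012 0 0;.15 -.0034 -.001 0 0;.15 -.0034 -.0008 0 0;.15 -.0034 -.0007 0 0;.15 0 0 0 0;.15 0 0 0 0' >/dev/null; python3 feel.py
```

```text
t 10.00 th 2.781 r 0.0698 resist -0.4 radial 0.3 Fz 3.5
t 10.50 th 2.983 r 0.0698 resist -0.9 radial -0.0 Fz 5.1
```

```bash
python3 -m jog '.15 -.0035 -.0005 0 0;.15 -.0035 -.0003 0 0;.15 -.0035 -.0001 0 0;.15 -.0035 0 0 0;.15 0 0 0 0;.15 0 0 0 0' >/dev/null; python3 feel.py
python3 -m jog '.15 -.0035 .0002 0 0;.15 -.0035 .0004 0 0;.15 0 0 0 0;.15 0 0 0 0' >/dev/null; python3 feel.py
```

```text
t 11.00 th 3.183 r 0.0699 resist -0.4 radial 0.1 Fz 6.0
t 11.33 th 3.283 r 0.0699 resist -0.1 radial 0.2 Fz 5.5
```

```bash
python3 -m jog '.15 -.0035 .0006 0 0;.15 -.0034 .0007 0 0;.15 -.0034 .0009 0 0;.15 -.0033 .0011 0 0;.15 0 0 0 0;.15 0 0 0 0' >/dev/null; python3 feel.py
python3 -m jog '.15 -.0033 .0012 0 0;.15 -.0032 .0014 0 0;.15 -.0031 .0016 0 0;.15 -.0031 .0017 0 0;.15 0 0 0 0;.15 0 0 0 0' >/dev/null; python3 feel.py
```

```text
t 11.83 th 3.484 r 0.0700 resist 0.1 radial 0.6 Fz 5.8
t 12.33 th 3.684 r 0.0701 resist -0.1 radial -0.9 Fz 6.2
```

```bash
python3 -m jog '.15 -.003 .0019 0 0;.15 -.0028 .002 0 0;.15 -.0028 .0021 0 0;.15 -.0026 .0023 0 0;.15 0 0 0 0;.15 0 0 0 0' >/dev/null; python3 feel.py
python3 -m jog '.15 -.0025 .0024 0 0;.15 -.0025 .0025 0 0;.15 0 0 0 0;.15 0 0 0 0' >/dev/null; python3 feel.py
```

```text
t 12.83 th 3.883 r 0.0701 resist -0.7 radial 1.4 Fz 5.8
t 13.17 th 3.982 r 0.0702 resist -0.5 radial 0.2 Fz 6.7
```

```bash
python3 -m jog '.15 -.0023 .0027 0 0;.15 -.0022 .0027 0 0;.15 0 0 0 0;.15 0 0 0 0' >/dev/null; python3 feel.py
python3 -m jog '.15 -.002 .0029 0 0;.15 -.0019 .0029 0 0;.15 0 0 0 0;.15 0 0 0 0' >/dev/null; python3 feel.py
python3 -m jog '.15 -.0017 .0031 0 0;.15 -.0016 .0031 0 0;.15 0 0 0 0;.15 0 0 0 0' >/dev/null; python3 feel.py
```

```text
t 13.50 th 4.081 r 0.0703 resist 0.2 radial 0.3 Fz 6.2
t 13.83 th 4.179 r 0.0703 resist 1.6 radial 0.1 Fz 6.4
t 14.17 th 4.279 r 0.0703 resist 0.9 radial 0.5 Fz 6.6
```

```bash
python3 -m jog '.15 -.0013 .0032 0 0;.15 -.0013 .0033 0 0;.15 0 0 0 0;.15 0 0 0 0' >/dev/null; python3 feel.py
python3 -m jog '.15 -.001 .0033 0 0;.15 -.001 .0034 0 0;.15 0 0 0 0;.15 0 0 0 0' >/dev/null; python3 feel.py
python3 -m jog '.15 -.0007 .0034 0 0;.15 -.0006 .0035 0 0;.15 0 0 0 0;.15 0 0 0 0' >/dev/null; python3 feel.py
```

```text
t 14.50 th 4.378 r 0.0704 resist 0.7 radial 1.3 Fz 5.7
t 14.83 th 4.478 r 0.0704 resist 1.1 radial 0.9 Fz 6.9
t 15.17 th 4.577 r 0.0704 resist 1.3 radial 0.2 Fz 6.8
```

```bash
python3 -m jog '.15 -.0003 .0035 0 0;.15 -.0003 .0035 0 0;.15 0 0 0 0;.15 0 0 0 0' >/dev/null; python3 feel.py
python3 -m jog '.15 0 .0035 0 0;.15 .0001 .0035 0 0;.15 0 0 0 0;.15 0 0 0 0' >/dev/null; python3 feel.py
python3 -m jog '.15 .0003 .0035 0 0;.15 .0005 .0035 0 0;.15 0 0 0 0;.15 0 0 0 0' >/dev/null; python3 feel.py
```

```text
t 15.50 th 4.676 r 0.0705 resist 1.5 radial 0.3 Fz 7.1
t 15.83 th 4.775 r 0.0705 resist 2.9 radial 0.7 Fz 6.5
t 16.17 th 4.874 r 0.0705 resist 2.2 radial 1.0 Fz 5.4
```

```bash
python3 -m jog '.15 .0007 .0034 0 0;.15 .0008 .0034 0 0;.15 0 0 0 0;.15 0 0 0 0' >/dev/null; python3 feel.py
python3 -m jog '.15 .001 .0034 0 0;.15 .0012 .0033 0 0;.15 0 0 0 0;.15 0 0 0 0' >/dev/null; python3 feel.py
```

```text
t 16.50 th 4.970 r 0.0706 resist 3.7 radial 0.8 Fz 7.1
t 16.83 th 5.066 r 0.0706 resist 4.4 radial 0.9 Fz 8.0
```

```bash
python3 -m jog '.15 .0013 .0032 0 0;.15 .0015 .0032 0 0;.15 0 0 0 0;.15 0 0 0 0' >/dev/null; python3 feel.py
python3 -m jog '.15 .0016 .0031 0 0;.15 0 0 0 0;.15 0 0 0 0' >/dev/null; python3 feel.py
python3 -m jog '.15 .0018 .003 0 0;.15 0 0 0 0;.15 0 0 0 0' >/dev/null; python3 feel.py
```

```text
t 17.17 th 5.161 r 0.0707 resist 6.3 radial 1.0 Fz 8.2
t 17.42 th 5.211 r 0.0707 resist 5.2 radial 2.2 Fz 8.6
t 17.67 th 5.277 r 0.0706 resist -1.1 radial 1.4 Fz 5.1
```

```bash
python3 -m jog '.15 .0019 .0029 0 0;.15 0 0 0 0;.15 0 0 0 0' >/dev/null; python3 feel.py
```

```text
t 17.92 th 5.342 r 0.0705 resist -5.4 radial 1.6 Fz 3.4
```

```bash
python3 -m jog '.15 .0012 .0017 0 0;.15 0 0 0 0;.15 0 0 0 0' >/dev/null; python3 feel.py
python3 -m jog '.15 .0013 .0016 0 0;.15 0 0 0 0;.15 0 0 0 0' >/dev/null; python3 feel.py
```

```text
t 18.17 th 5.369 r 0.0705 resist -5.5 radial 1.6 Fz 3.3
t 18.42 th 5.390 r 0.0705 resist -2.4 radial 2.6 Fz 5.4
```

```bash
python3 -m jog '.15 .0013 .0016 0 0;.15 0 0 0 0;.15 0 0 0 0' >/dev/null; python3 feel.py
python3 -m jog '.15 .0009 .0011 0 0;.15 0 0 0 0;.15 0 0 0 0' >/dev/null; python3 feel.py
```

```text
t 18.67 th 5.412 r 0.0705 resist -1.3 radial 3.2 Fz 4.9
t 18.92 th 5.429 r 0.0706 resist -0.3 radial 2.3 Fz 6.5
```

```bash
python3 -m jog '.15 .0009 .001 0 0;.15 0 0 0 0;.15 0 0 0 0' >/dev/null; python3 feel.py
python3 -m jog '.3 0 0 0 0;.5 0 0 0 0;.5 0 0 0 0;.5 0 0 0 0;.5 0 0 -.01 0;.5 0 0 -.03 0;.5 0 0 -.04 0;.5 0 0 -.04 0;.5 -.02 0 -.01 0;.5 -.03 0 0 0'
python3 -m jog '.5 -.04 0 0 0;.5 -.02 0 0 0;.5 0 0 0 0;.5 0 0 0 0'
python3 - <<'E'
from h import *
im,K,P=cam("wrist");cv2.imwrite("pics/w4.png",im);np.savez("w4.npz",im=im,K=K,P=P)
b,K2,P2=cam("scene");h=cv2.cvtColor(im,cv2.COLOR_BGR2HSV).astype(int)
m=((h[...,0]<4)|(h[...,0]>176))&(h[...,1]>200)&(h[...,2]>110)
m=m.astype(np.uint8);k,l,st,c=cv2.connectedComponentsWithStats(m);i=1+st[1:,4].argmax();print(st[i],c[i])
p=onz(K,P,*c[i],.108);q=p[:2]-[.5489,-.2077];f=np.radians(-10.65);print(p,(np.arctan2(q[1],q[0])-f)%(2*np.pi))
r=cv2.resize(b[170:340,155:425],None,fx=1.3,fy=1.3);z=np.zeros((480,160,3),np.uint8)
o=np.full((480,800,3),0,np.uint8);o[:,:449]=im[:,130:579];o[:221,449:800]=r[:,:351];cv2.imwrite("pics/e.png",o)
print(robot.read_state()["t"])
E
```

```text
t 19.17 th 5.447 r 0.0706 resist 0.6 radial 2.4 Fz 6.1
t: 20.0
tool_pos: [0.5793, -0.3159, 0.2951]
orientation: [2.407, 2.004, 0.006]
force: [0.3, -0.9, -1.0]
opening: 0.0461
gripper_force: 0.0
t: 20.33
tool_pos: [0.5651, -0.3765, 0.2877]
orientation: [-2.42, -2.003, -0.0]
force: [-0.2, 0.7, -0.4]
opening: 0.0467
gripper_force: 0.0
[305  79  29  32 706] [319.30736544  94.88526912]
[ 0.58548477 -0.26729703  0.108     ] 5.448821481021389
20.4333
```

View pics/e.png

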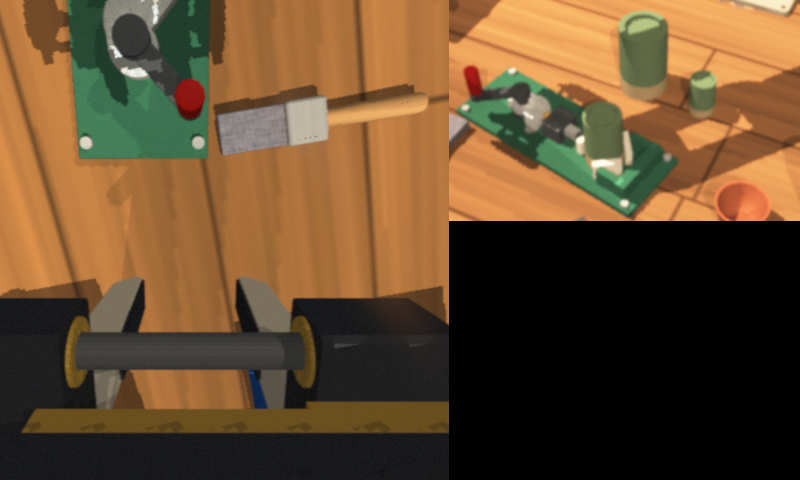

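The crank has stayed at 5.449 rad, in the dwell, with the knob at (189,97) in the crop. The cup stands upright between the pad and the V faces, and the gripper is clear of everything.

```bash
python3 -c "
from plant import robot
print(robot.close_job())"
```

```text
the job is handed in; nothing more can be done
None
```

The green cup stands mouth down in the V cradle, clamped by the pad, with the crank let go in the flat dwell and holding there; the job was handed in at about 20 s, and no verdict came back.

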